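# Steady the microscope's levelling plate

## Task

The plate that the microscope will stand on rocks at one corner. With the fingertips press down on its corners, one after another, until you find the one that rocks under the push, then press that corner's shim tab down flat and leave the other three tabs up. Only press: do not lift or shift the plate, and leave the bottle, the box and the jar where they stand.

Things in the scene. Friction and masses are not known exactly. Their poses are not given: they have to be found in the camera images.
- plate: loose aluminium instrument plate, 180 (x) by 200 (y) by 6 mm, 1.1 kg, level on four hidden feet in a grey tray, its top 32 mm above the table. Origin: centre of its underside. x axis: to the far side (up to 17 degrees askew), y: left. A black round spirit level (36 mm across, 8 mm high) is fixed at its middle; low stops on the tray, at mid-edge, keep it from sliding
- corner_near_left (a point): near left corner of the plate: top centre of a dark steel disc, 22 mm across, 34 mm above the table, 75 mm near and 85 mm left of the plate's middle; press here. Three corners stand firm; one, drawn at random and not to be told by looking, rocks: at 3 to 5 N it sinks about 5 mm to a stop, and springs back when released
- tab_near_left (a point): near left shim tab, the shim of the near left corner: steel flap 26 mm wide, 3 mm thick, reaching 50 mm out to the left from a hinge pin (along the plate's x, 8 mm outside its edge, 14 mm above the table, 45 mm near of its middle). The point is on its top face, mid-width, 38 mm out from the pin: about 30 mm above the table when up, 15 mm when flat
- shim_near_left (a joint): angle of the near left shim tab: 0 to 0.08 rad = up, slanting, as found; 0.45 rad = flat, at its stop; grows as it is pressed down. Pressing at the tab's point takes about 6 to 7 N; it stays where it is left. Flat, its inner end has risen under the plate and takes up the play
- corner_far_left (a point): far left corner of the plate: top centre of a dark steel disc, 22 mm across, 34 mm above the table, 75 mm far and 85 mm left of the plate's middle; press here. Three corners stand firm; one, drawn at random and not to be told by looking, rocks: at 3 to 5 N it sinks about 5 mm to a stop, and springs back when released
- tab_far_left (a point): far left shim tab, the shim of the far left corner: steel flap 26 mm wide, 3 mm thick, reaching 50 mm out to the left from a hinge pin (along the plate's x, 8 mm outside its edge, 14 mm above the table, 45 mm far of its middle). The point is on its top face, mid-width, 38 mm out from the pin: about 30 mm above the table when up, 15 mm when flat
- shim_far_left (a joint): angle of the far left shim tab: 0 to 0.08 rad = up, slanting, as found; 0.45 rad = flat, at its stop; grows as it is pressed down. Pressing at the tab's point takes about 6 to 7 N; it stays where it is left. Flat, its inner end has risen under the plate and takes up the play
- corner_far_right (a point): far right corner of the plate: top centre of a dark steel disc, 22 mm across, 34 mm above the table, 75 mm far and 85 mm right of the plate's middle; press here. Three corners stand firm; one, drawn at random and not to be told by looking, rocks: at 3 to 5 N it sinks about 5 mm to a stop, and springs back when released
- tab_far_right (a point): far right shim tab, the shim of the far right corner: steel flap 26 mm wide, 3 mm thick, reaching 50 mm out to the right from a hinge pin (along the plate's x, 8 mm outside its edge, 14 mm above the table, 45 mm far of its middle). The point is on its top face, mid-width, 38 mm out from the pin: about 30 mm above the table when up, 15 mm when flat
- shim_far_right (a joint): angle of the far right shim tab: 0 to 0.08 rad = up, slanting, as found; 0.45 rad = flat, at its stop; grows as it is pressed down. Pressing at the tab's point takes about 6 to 7 N; it stays where it is left. Flat, its inner end has risen under the plate and takes up the play
- corner_near_right (a point): near right corner of the plate: top centre of a dark steel disc, 22 mm across, 34 mm above the table, 75 mm near and 85 mm right of the plate's middle; press here. Three corners stand firm; one, drawn at random and not to be told by looking, rocks: at 3 to 5 N it sinks about 5 mm to a stop, and springs back when released
- tab_near_right (a point): near right shim tab, the shim of the near right corner: steel flap 26 mm wide, 3 mm thick, reaching 50 mm out to the right from a hinge pin (along the plate's x, 8 mm outside its edge, 14 mm above the table, 45 mm near of its middle). The point is on its top face, mid-width, 38 mm out from the pin: about 30 mm above the table when up, 15 mm when flat
- shim_near_right (a joint): angle of the near right shim tab: 0 to 0.08 rad = up, slanting, as found; 0.45 rad = flat, at its stop; grows as it is pressed down. Pressing at the tab's point takes about 6 to 7 N; it stays where it is left. Flat, its inner end has risen under the plate and takes up the play
- dropper: bystander: white dropper bottle with a black cap, 36 mm across, 75 mm tall, beyond the plate. Origin: centre of its underside
- slide_box: bystander: small slide box 50 x 80 x 26 mm, beyond the plate. Origin: centre of its underside
- jar: bystander: specimen jar with a red cap, 48 mm across, 55 mm tall, left of the left tabs. Origin: centre of its underside

How it is judged:
On the way, in this order (a step that is already met when the one before it is completed fails the run):
1. the rocking corner is pressed down by the fingers until it sinks at least 3 mm (contact force between the fingers and plate above 1 N and ((horizontal distance between worn_foot_top_c0 and corner_near_left below 0.03 m and height (world z) of corner_near_left below 0.031 m) or (horizontal distance between worn_foot_top_c0 and corner_far_left below 0.03 m and height (world z) of corner_far_left below 0.031 m) or (horizontal distance between worn_foot_top_c0 and corner_far_right below 0.03 m and height (world z) of corner_far_right below 0.031 m) or (horizontal distance between worn_foot_top_c0 and corner_near_right below 0.03 m and height (world z) of corner_near_right below 0.031 m))), for 0.1 s.
2. that corner's shim tab is pressed flat, the others still up (((horizontal distance between worn_foot_top_c0 and corner_near_left below 0.03 m and value of joint shim_near_left above 0.38 rad and value of joint each of shim_far_left, shim_far_right, shim_near_right below 0.2 rad) or (horizontal distance between worn_foot_top_c0 and corner_far_left below 0.03 m and value of joint shim_far_left above 0.38 rad and value of joint each of shim_near_left, shim_far_right, shim_near_right below 0.2 rad) or (horizontal distance between worn_foot_top_c0 and corner_far_right below 0.03 m and value of joint shim_far_right above 0.38 rad and value of joint each of shim_near_left, shim_far_left, shim_near_right below 0.2 rad) or (horizontal distance between worn_foot_top_c0 and corner_near_right below 0.03 m and value of joint shim_near_right above 0.38 rad and value of joint each of shim_near_left, shim_far_left, shim_far_right below 0.2 rad))), for 0.2 s.
At the end, for the whole second after the job is handed in: The shim tab of the rocking corner is flat (over 0.38 rad of 0.45), the other three are still up (under 0.2 rad), the plate lies level (within 0.012 rad), at rest and within 12 mm of where it was, and bottle, box and jar are within 20 mm of where they were (((horizontal distance between worn_foot_top_c0 and corner_near_left below 0.03 m and value of joint shim_near_left above 0.38 rad and value of joint each of shim_far_left, shim_far_right, shim_near_right below 0.2 rad) or (horizontal distance between worn_foot_top_c0 and corner_far_left below 0.03 m and value of joint shim_far_left above 0.38 rad and value of joint each of shim_near_left, shim_far_right, shim_near_right below 0.2 rad) or (horizontal distance between worn_foot_top_c0 and corner_far_right below 0.03 m and value of joint shim_far_right above 0.38 rad and value of joint each of shim_near_left, shim_far_left, shim_near_right below 0.2 rad) or (horizontal distance between worn_foot_top_c0 and corner_near_right below 0.03 m and value of joint shim_near_right above 0.38 rad and value of joint each of shim_near_left, shim_far_left, shim_far_right below 0.2 rad)) and angle between plate's own z axis and vertical below 0.012 rad and linear speed of plate below 0.01 m/s and distance of plate from where it was at the start of the episode below 0.012 m and distance of each of dropper, slide_box, jar from where it was at the start of the episode below 0.02 m); the robot touches nothing.
It fails at once if the shim tab of a corner that does not rock is pressed down (over 0.2 rad) ((not (horizontal distance between worn_foot_top_c0 and corner_near_left below 0.03 m) and value of joint shim_near_left above 0.2 rad) or (not (horizontal distance between worn_foot_top_c0 and corner_far_left below 0.03 m) and value of joint shim_far_left above 0.2 rad) or (not (horizontal distance between worn_foot_top_c0 and corner_far_right below 0.03 m) and value of joint shim_far_right above 0.2 rad) or (not (horizontal distance between worn_foot_top_c0 and corner_near_right below 0.03 m) and value of joint shim_near_right above 0.2 rad)).
It fails at once if the plate is lifted or shifted (over 15 mm) (distance of plate from where it was at the start of the episode above 0.015 m).
It fails at once if the bottle, box or jar is moved (over 20 mm) (distance of any of dropper, slide_box, jar from where it was at the start of the episode above 0.02 m).
It also fails if it takes over 51 s, if anything falls off the work surface, if the arm or the gripper's body presses on something with over 40 N, if the wrist force passes 120 N, or if a joint passes its speed limit or range.

## Robot

A 7-joint arm with a two-finger parallel gripper is mounted at the origin on the work surface. World frame = base frame: x ahead of the robot, y to its left, z up, the work surface at z = 0. Lengths are in m, angles in rad, forces in N, time in s.
With the tool pointing down it reaches from about 0.425 to 0.925 m from the base axis. Payload 6.8 kg.
Tool frame: the origin (TCP) lies at the very end of the fingers, on their centre line; the grasp point (between the pads) lies 19 mm behind it (env.tcp_to_grasp is the distance from the TCP to the grasp point, in m); z points along the fingers, y is the line along which they close (so a half turn about z gives the same grasp; the last joint's range is limited). The gripper opens to 88 mm and grips with 3 to 60 N. Pads are 20 mm wide; open, the fingers measure 115 mm over their backs; the gripper's body (75 mm by 178 mm) begins 61 mm behind the grasp point.
Start: joints at [-1.243, 0.477, 0.022, 1.555, -0.011, 1.109, -0.083], TCP at [0.285, 0.612, 0.192] pointing down, gripper open.
Joint ranges: [-2.96, 2.96], [-0.34, 2.1], [-1.41, 1.46], [0.24, 2.44], [-1.37, 4.51], [0.17, 1.92], [-2.96, 2.96]. Speed limits (rad/s): [2.39, 2.39, 3.14, 3.14, 3.14, 3.14, 3.14].

## Interface

Orientations are given as a unit quaternion [x, y, z, w].
In Python, from bench import status, camera, workorder, env gives the robot as it stands.
- The arm moves only by the shell command python3 -m jog 'ROWS' [FORCE]. ROWS is JSON, a list of rows, each a list of 7 numbers: the shift along the tool's x, y, z in mm, then the turn, a rotation vector about the tool's x, y, z in degrees, then the opening, from 0 (shut) to 1 (fully open). In form: [[x, y, z, ax, ay, az, grip], ...]. A call has 1 to 10 rows; each row shifts and turns the commanded pose from where the row before left it, along the tool's axes as they then stand; what a row does not reach is not made up. A row lasts 1/10 s, in which the tool goes at most 50 mm and 8.59 degrees, less where a joint would pass 70% of its speed; a pose out of reach is approached as far as the arm can. A call is refused whole if a number of a shift passes 50 or a number of a turn 8.59, either way. A call with a gripper value outside its range is refused whole. The fingers move at their own pace and stop on an object; FORCE is the grip in N (left out, the last holds). Time passes only in rows, so rows that do not move let the fingers close. It gives the time, the measured TCP pose, the force and the opening at its end, in the units of the state.
- status.get_obs(): the state, without advancing time (a new reading comes with each control period).
- camera(name): name is "scene" or "side" or "wrist"; returns a dict with "frame" (400x640x3 uint8, red, green, blue), "depth" (400x640 float32, m along the optical axis (not along the pixel's ray), 0 where there is no reading), "K" (3x3 intrinsics, pixels), "distortion" ([k1, k2, p1, p2, k3] as OpenCV has them; the pictures are not rectified), "T" (4x4, takes a point from camera to world coordinates); the wrist camera has in their place "hand_eye" (4x4, takes a point from camera to tool coordinates, whose origin is the TCP and whose axes are the flange's). Camera axes: x right, y down, z forward; pixel columns grow to the right and rows downward; lengths in m; the calibration is good to about 2 mm. A picture is of the moment at which its call begins: read the wrist's pose just before it.
- workorder.hand_in(): hands the job in, once; it reports no verdict.
The state is a dict: "t": time; "joint_positions": joint angles; "qd": joint speeds; "joint_efforts": joint torques, N m; "ee_pos": TCP position; "ee_rot": TCP orientation; "ft_force": force on the tool from outside, world axes, zero at the start; "torque": the same for the moment, N m; "finger_gap": finger opening in m.
Only numpy, scipy, OpenCV 4.12 (cv2) and the standard library are available. Lean on these libraries where they do the work, as an engineer would, in place of code of your own. Each camera call takes 0.05 s, during which the arm holds its last target. There are 200 camera calls.

## Working session

There is one attempt and no reset: what is moved stays moved. The work goes in short steps, Python scripts to look and compute and a shell command to move; the robot and the scene stay as the last step left them, time stands still between calls to the robot, and variables do not carry over. Pictures are saved under pics/ and viewed, on a budget of 10 in all, crops included, one or two more only if the job needs it, and the job is handed in when it is done.

```bash
ls; mkdir -p pics
python3 - <<'E'
from bench import status,camera
import cv2,numpy as np
o=status.get_obs();print(o)
for n in("scene","side"):
    c=camera(n);cv2.imwrite(f"pics/{n}0.png",c["frame"][...,::-1]);np.savez(f"{n}0.npz",**c);print(n,c["K"],c["distortion"],c["T"])
E
```

```text
pics
{'t': 0.0, 'joint_positions': array([-1.24310774,  0.47780965,  0.02235742,  1.55643865, -0.01149869,
        1.10929616, -0.08308998]), 'qd': array([ 0.00102011, -0.00031994,  0.00017681,  0.00194379, -0.00134793,
        0.00034916,  0.00119939]), 'joint_efforts': array([-2.95314285e-04, -5.82861185e+01,  1.53460041e+00, -2.72605723e+01,
       -5.43346431e-02,  1.70497393e-02,  1.89401871e-04]), 'ee_pos': array([0.28468613, 0.6113047 , 0.19108112]), 'ee_rot': array([ 2.16165984e-01,  9.76356204e-01, -9.02982754e-04, -1.25645061e-04]), 'ft_force': array([ 0.33714498, -0.344058  , -0.46839397]), 'torque': array([-0.01754993, -0.01975754, -0.03329262]), 'finger_gap': 0.08752878134369271}
scene [[391.25039327   0.         322.89314827]
 [  0.         391.25039327 197.7462376 ]
 [  0.           0.           1.        ]] [-0.04067183  0.          0.          0.          0.        ] [[ 0.70172216  0.54597235 -0.45771192  1.00045745]
 [ 0.71233903 -0.5262921   0.46431641 -0.32764677]
 [ 0.01261376 -0.65186718 -0.75822825  0.68699393]
 [ 0.          0.          0.          1.        ]]
side [[375.86084976   0.         311.95920726]
 [  0.         375.86084976 199.45779628]
 [  0.           0.           1.        ]] [-0.05491614  0.          0.          0.          0.        ] [[ 0.92582304 -0.27744688  0.2566611   0.4494042 ]
 [-0.37794584 -0.67431817  0.63439101 -0.37382542]
 [-0.00293856 -0.68433781 -0.72915919  0.5501597 ]
 [ 0.          0.          0.          1.        ]]
```

View pics/scene0.png

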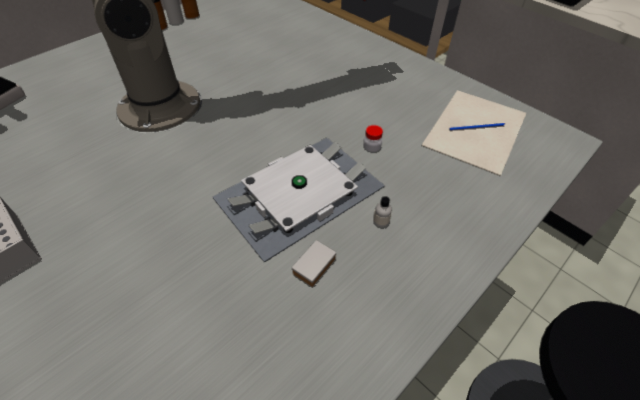

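View pics/side0.png

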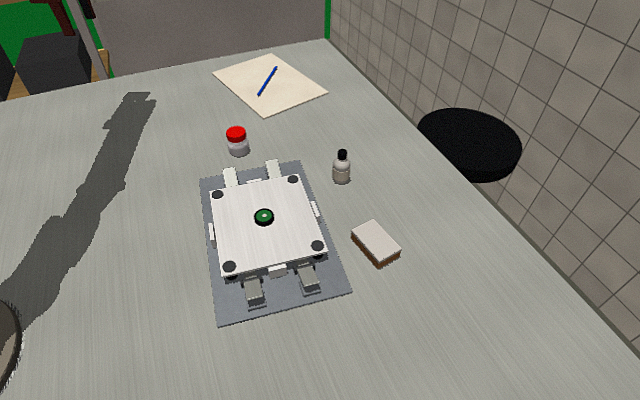

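The pictures show the plate's four dark discs. In the scene view they are near-left (309,150), far-left (349,185), far-right (287,221) and near-right (250,181). In the side view they are (217,194), (293,179), (317,245) and (229,267). Next I find the centroids and cast rays.

```bash
cat > h.py <<'E'
import numpy as np,cv2
from scipy.spatial.transform import Rotation as R
def ray(c,uv,z,T=None):
    T=c["T"] if T is None else T
    p=cv2.undistortPoints(np.array([[uv]],float),c["K"],c["distortion"])[0,0]
    d=T[:3,:3]@[*p,1];o=T[:3,3];return o+d*(z-o[2])/d[2]
def blob(c,uv,w=9,thr=100,bright=False):
    u,v=uv;g=c["frame"][v-w:v+w+1,u-w:u+w+1].max(2)
    m=(g<thr).astype(np.uint8)
    n,l,s,ce=cv2.connectedComponentsWithStats(m)
    k=min(range(1,n),key=lambda i:np.hypot(*(ce[i]-w))-0.05*s[i,4])
    return ce[k]+[u-w,v-w],s[k,4]
E
python3 - <<'E'
from h import *
px={"scene":[(309,150),(349,185),(287,221),(250,181)],"side":[(217,194),(293,179),(317,245),(229,267)]}
model=np.array([[-75,85],[75,85],[75,-85],[-75,-85]])/1e3
for n in px:
    c=np.load(n+"0.npz");P=[]
    for uv in px[n]:
        q,a=blob(c,uv);P.append(ray(c,q,.034)[:2]);print(n,uv,q.round(1),a,P[-1].round(4))
    P=np.array(P);m=P.mean(0);H=model.T@(P-m);yaw=np.arctan2(H[0,1]-H[1,0],H[0,0]+H[1,1])
    r=np.array([[np.cos(yaw),-np.sin(yaw)],[np.sin(yaw),np.cos(yaw)]])
    print("centre",m.round(4),"yaw",np.degrees(yaw).round(2),"resid mm",((model@r.T+m-P)*1e3).round(1).tolist())
    for k,b,z in(("jar",(374,132) if n=="scene" else (236,133),.055),("dropper",(385,202)if n=="scene" else(342,155),.075),("box",(316,257)if n=="scene" else(376,238),.026)):print(k,ray(c,b,z).round(3))
E
```

```text
scene (309, 150) [308.7 149.6] 39 [0.4706 0.1569]
scene (349, 185) [348.6 185. ] 49 [0.6194 0.141 ]
scene (287, 221) [287.2 221.5] 64 [ 0.6011 -0.0273]
scene (250, 181) [249.7 180.4] 46 [ 0.453  -0.0116]
centre [0.5361 0.0648] yaw -6.09 resid mm [[-0.2, 0.3], [0.2, 0.3], [0.5, -0.4], [-0.6, -0.2]]
jar [0.553 0.304 0.055]
dropper [0.728 0.131 0.075]
box [ 0.702 -0.041  0.026]
side (217, 194) [216.9 194.1] 79 [0.4678 0.1577]
side (293, 179) [292.5 178.8] 64 [0.6166 0.1422]
side (317, 245) [317.1 245.2] 110 [ 0.5989 -0.0263]
side (229, 267) [228.7 266.1] 119 [ 0.4502 -0.0106]
centre [0.5334 0.0657] yaw -5.98 resid mm [[-0.2, 0.4], [0.3, 0.2], [0.2, -0.3], [-0.2, -0.4]]
jar [0.546 0.304 0.055]
dropper [0.716 0.127 0.075]
box [ 0.702 -0.046  0.026]
```

```bash
cat >> h.py <<'E'
C=np.array([.5348,.0653]);Y=np.radians(-6.04)
def pt(x,y): return C+np.array([[np.cos(Y),-np.sin(Y)],[np.sin(Y),np.cos(Y)]])@[x/1e3,y/1e3]
PTS={"NL":pt(-75,85),"FL":pt(75,85),"FR":pt(75,-85),"NR":pt(-75,-85)}
TAB={"NL":pt(-45,146),"FL":pt(45,146),"FR":pt(45,-146),"NR":pt(-45,-146)}
def delta(p,z):
    from bench import status
    o=status.get_obs();r=R.from_quat(o["ee_rot"]);x=r.apply([1,0,0]);zz=r.apply([0,0,1])
    print("t",round(o["t"],2),"pos",o["ee_pos"].round(4),"F",o["ft_force"].round(1),"toolx deg",np.degrees(np.arctan2(x[1],x[0])).round(1),"toolz",zz.round(3),
     "shift mm",(r.inv().apply(np.array([*p,z])-o["ee_pos"])*1e3).round(1))
E
python3 -m jog '[[0,0,0,0,0,-6.4,0],[0,0,0,0,0,-6.4,0],[0,0,0,0,0,-6.4,0],[0,0,0,0,0,0,0]]' 10; python3 -c "
from h import *
print(PTS,TAB);delta(PTS['NL'],.1)"
```

```text
t: 0.5
ee_pos: [0.2849, 0.6115, 0.1915]
ee_rot: [0.05, 0.999, -0.0, -0.0]
ft_force: [0.5, -0.0, 0.9]
finger_gap: 0.0595
{'NL': array([0.46916028, 0.15771984]), 'FL': array([0.61832758, 0.14193643]), 'FR': array([ 0.60043972, -0.02711984]), 'NR': array([ 0.45127242, -0.01133643])} {'NL': array([0.50541233, 0.21522453]), 'FL': array([0.59491271, 0.20575448]), 'FR': array([ 0.56418767, -0.08462453]), 'NR': array([ 0.47468729, -0.07515448])}
t 0.5 pos [0.2849 0.6115 0.1915] F [ 0.5 -0.   0.9] toolx deg 174.3 toolz [-0.001 -0.001 -1.   ] shift mm [-228.6 -433.1   91.8]
```

```bash
python3 -m jog '[[-11.4,-21.6,2,0,0,0,0],[-11.4,-21.6,2,0,0,0,0],[-11.4,-21.6,2,0,0,0,0],[-11.4,-21.6,2,0,0,0,0],[-11.4,-21.6,2,0,0,0,0],[-11.4,-21.6,2,0,0,0,0],[-11.4,-21.6,2,0,0,0,0],[-11.4,-21.6,2,0,0,0,0],[-11.4,-21.6,2,0,0,0,0],[-11.4,-21.6,2,0,0,0,0]]' 10; python3 -m jog '[[-11.4,-21.6,5,0,0,0,0],[-11.4,-21.6,5,0,0,0,0],[-11.4,-21.6,5,0,0,0,0],[-11.4,-21.6,5,0,0,0,0],[-11.4,-21.6,5,0,0,0,0],[-11.4,-21.6,5,0,0,0,0],[-11.4,-21.6,5,0,0,0,0],[-11.4,-21.6,5,0,0,0,0],[-11.4,-21.6,5,0,0,0,0],[-11.4,-21.6,5,0,0,0,0]]'; python3 -m jog '[[0,0,0,0,0,0,0],[0,0,0,0,0,0,0]]';python3 - <<'E'
from h import *
delta(PTS['NL'],.06)
from bench import camera
c=camera("wrist");cv2.imwrite("pics/w1.png",c["frame"][...,::-1]);np.savez("w1.npz",**c);print(c["hand_eye"])
E
```

```text
t: 1.5
ee_pos: [0.3768, 0.3845, 0.1719]
ee_rot: [0.052, 0.999, -0.0, -0.0]
ft_force: [0.8, -0.1, -0.3]
finger_gap: 0.0004
t: 2.5
ee_pos: [0.4686, 0.1583, 0.1218]
ee_rot: [0.052, 0.999, 0.0, -0.0]
ft_force: [0.6, 0.2, -0.0]
finger_gap: 0.0007
t: 2.7
ee_pos: [0.4682, 0.1591, 0.122]
ee_rot: [0.052, 0.999, 0.0, -0.0]
ft_force: [-0.1, -0.3, 0.2]
finger_gap: 0.0004
t 2.7 pos [0.4682 0.1591 0.122 ] F [-0.1 -0.3  0.2] toolx deg 174.0 toolz [-0.  0. -1.] shift mm [-1.1 -1.3 62. ]
[[-1.85297708e-04 -9.64924258e-01 -2.62528364e-01  7.08745286e-02]
 [ 9.99999940e-01 -1.02031858e-04 -3.30801142e-04 -6.65504895e-04]
 [ 2.92411790e-04 -2.62528410e-01  9.64924219e-01 -1.91745614e-01]
 [ 0.00000000e+00  0.00000000e+00  0.00000000e+00  1.00000000e+00]]
```

View pics/w1.png

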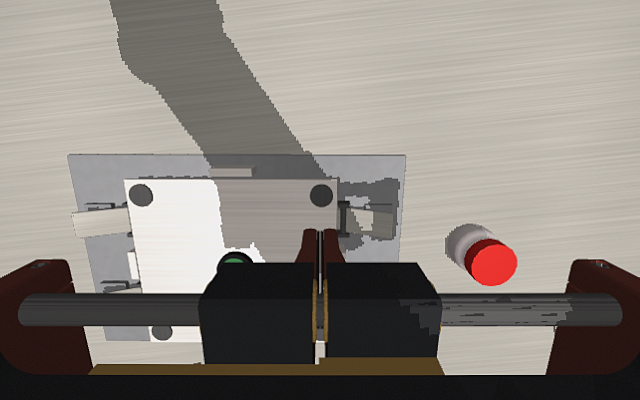

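The wrist view shows the near-left disc at (321,195) and the near-right disc at (141,195), with the jar clear to the right. I check these two against the estimate.

```bash
python3 - <<'E'
from h import *
from bench import status
o=status.get_obs();T=np.eye(4);T[:3,:3]=R.from_quat(o["ee_rot"]).as_matrix();T[:3,3]=o["ee_pos"]
c=np.load("w1.npz");T=T@c["hand_eye"]
for k,uv in(("NL",(321,195)),("NR",(141,195))):
    q,a=blob(c,uv,14,90);print(k,q,a,ray(c,q,.034,T),PTS[k])
E
python3 -m jog '[[-1,-1,15,0,0,0,0],[0,0,20,0,0,0,0],[0,0,20,0,0,0,0],[0,0,10,0,0,0,0],[0,0,10,0,0,0,0],[0,0,5,0,0,0,0],[0,0,0,0,0,0,0],[0,0,0,0,0,0,0]]'
```

```text
NL [320.95098039 195.25      ] 408 [0.46881894 0.160417   0.034     ] [0.46916028 0.15771984]
NR [139.9673913  194.94565217] 276 [ 0.45126492 -0.00798841  0.034     ] [ 0.45127242 -0.01133643]
t: 3.55
ee_pos: [0.4696, 0.1583, 0.0425]
ee_rot: [0.05, 0.999, 0.0, 0.0]
ft_force: [0.4, 0.3, -0.1]
finger_gap: 0.0006
```

```bash
python3 -m jog '[[0,1,3,0,0,0,0],[0,0,3,0,0,0,0],[0,0,1,0,0,0,0],[0,0,1,0,0,0,0],[0,0,1,0,0,0,0],[0,0,0,0,0,0,0]]';  python3 -m jog '[[0,0,1,0,0,0,0],[0,0,1,0,0,0,0],[0,0,0,0,0,0,0]]'
```

```text
t: 4.15
ee_pos: [0.4693, 0.1591, 0.033]
ee_rot: [0.05, 0.999, -0.0, -0.0]
ft_force: [0.1, 0.0, -0.5]
finger_gap: 0.0007
t: 4.45
ee_pos: [0.4693, 0.1591, 0.0309]
ee_rot: [0.05, 0.999, -0.0, -0.0]
ft_force: [0.9, 0.0, -1.1]
finger_gap: 0.0006
```

```bash
python3 -m jog '[[0,0,1,0,0,0,0],[0,0,1,0,0,0,0],[0,0,0,0,0,0,0]]';  python3 -m jog '[[0,0,1,0,0,0,0],[0,0,1,0,0,0,0],[0,0,0,0,0,0,0]]'
```

```text
t: 4.75
ee_pos: [0.4692, 0.159, 0.0289]
ee_rot: [0.05, 0.999, -0.0, -0.0]
ft_force: [0.6, 0.5, 0.4]
finger_gap: 0.0004
t: 5.05
ee_pos: [0.4692, 0.1591, 0.0269]
ee_rot: [0.05, 0.999, -0.0, -0.0]
ft_force: [0.1, -0.1, 0.6]
finger_gap: 0.0005
```

Run:
```python
from h import *
from bench import camera
a=camera("side")["frame"][110:310,150:400];b=camera("scene")["frame"][90:250,200:420]
cv2.imwrite("pics/s2.png",np.hstack([cv2.resize(a,(400,320),interpolation=2),cv2.resize(b,(400,320),interpolation=2)])[...,::-1])
```

```text
(no output)
```

View pics/s2.png

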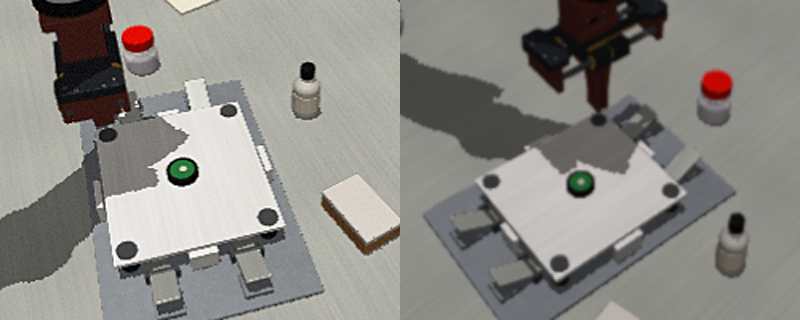

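The side and scene crops show the fingertips at about scene (309,142) and side (203,185), short of the disc rather than on it. I triangulate the tip.

Run:
```python
from h import *
from bench import camera,status
a=camera("side");b=camera("scene");np.savez("side3.npz",**a);np.savez("scene3.npz",**b)
sa,sb=np.load("side0.npz"),np.load("scene0.npz")
def tri(ua,ub):
    A=[];B=[]
    for c,u in((sa,ua),(sb,ub)):
        p=cv2.undistortPoints(np.array([[u]],float),c["K"],c["distortion"])[0,0]
        d=c["T"][:3,:3]@[*p,1];d/=np.linalg.norm(d);M=np.eye(3)-np.outer(d,d);A.append(M);B.append(M@c["T"][:3,3])
    x=np.linalg.solve(sum(A),sum(B));return x,[np.linalg.norm(M@x-v) for M,v in zip(A,B)]
print("tip",tri((203,184),(309,142.5)))
print("disc",tri((216.9,194.1),(308.7,149.6)))
o=status.get_obs();print(o["ee_pos"])
for c in(sa,sb):
    p,_=cv2.projectPoints(np.array([[*o["ee_pos"]]]),*(lambda Ti:(cv2.Rodrigues(Ti[:3,:3])[0],Ti[:3,3]))(np.linalg.inv(c["T"])),c["K"],c["distortion"]);print("tcp projects",p.ravel())
w=np.hstack([cv2.resize(a["frame"][150:230,170:270],(400,320),interpolation=0),cv2.resize(b["frame"][110:190,260:360],(400,320),interpolation=0)])
cv2.imwrite("pics/s3.png",w[...,::-1])
```

```text
tip (array([0.45011599, 0.17996874, 0.03897425]), [np.float64(0.007090382388317452), np.float64(0.007090382388317361)])
disc (array([0.46804918, 0.15945302, 0.0313977 ]), [np.float64(0.0006368210688487357), np.float64(0.0006368210688487325)])
[0.46936876 0.15911016 0.02707233]
tcp projects [218.19218265 195.87108651]
tcp projects [309.07352763 150.97959242]
```

View pics/s3.png

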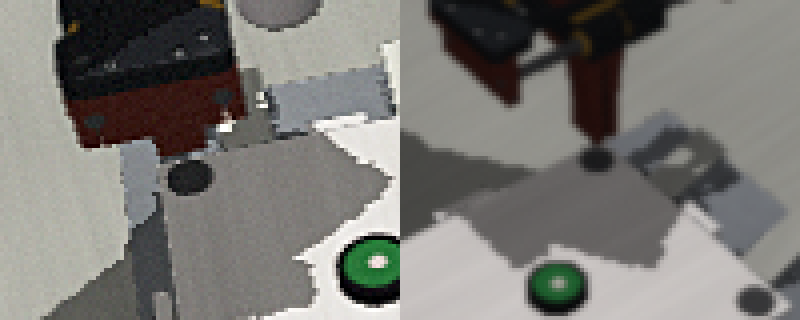

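In the enlarged view the disc is uncovered in both crops, and the dark red fingertips end about 5 px above it. I use depth on the red finger pixels to see where the tips really are.

Run:
```python
from h import *
for n,(u0,u1,v0,v1) in(("side",(205,226,175,200)),("scene",(300,318,125,156))):
    c=np.load(n+"3.npz")
    print(n)
    for v in range(v0,v1,2):
        row=[]
        for u in range(u0,u1,3):
            d=c["depth"][v,u];p=cv2.undistortPoints(np.array([[(u,v)]],float),c["K"],c["distortion"])[0,0]
            w=c["T"][:3,:3]@(np.array([*p,1])*d)+c["T"][:3,3] if d>0 else np.zeros(3)
            row.append("%d,%d,%d"%tuple((w*1e3).round()))
        print(v,row)
```

```text
side
175 ['455,72,163', '460,78,156', '464,77,155', '468,77,153', '473,78,151', '477,76,151', '481,75,151']
177 ['454,79,153', '459,79,152', '463,77,151', '468,79,148', '0,0,0', '476,76,147', '481,76,145']
179 ['454,78,150', '458,78,148', '462,79,146', '467,79,144', '471,76,145', '476,77,143', '480,76,142']
181 ['453,79,145', '457,80,142', '461,77,143', '466,78,140', '470,76,141', '475,77,139', '489,220,6']
183 ['452,79,140', '456,79,139', '461,78,138', '468,148,72', '473,149,69', '478,148,68', '488,214,6']
185 ['452,222,6', '457,220,6', '462,148,70', '467,150,66', '472,149,65', '477,149,63', '486,209,4']
187 ['450,217,5', '456,216,4', '461,150,63', '466,150,61', '471,149,60', '479,204,7', '485,204,4']
189 ['449,209,7', '455,210,4', '461,206,6', '466,203,6', '472,202,5', '477,172,31', '482,170,31']
191 ['448,205,6', '454,202,6', '459,173,32', '464,169,33', '470,165,35', '475,164,34', '481,163,32']
193 ['447,198,7', '453,195,7', '458,168,31', '463,163,34', '469,162,33', '474,159,34', '479,158,32']
195 ['446,192,7', '452,192,5', '457,163,31', '462,157,34', '467,155,35', '473,154,33', '
[... 949 characters left out ...]
401,190,-2', '460,148,60', '469,150,65', '478,151,70', '480,160,66', '430,217,0']
143 ['407,185,-2', '413,190,-1', '471,148,61', '479,151,64', '479,160,59', '440,207,6']
145 ['414,178,-1', '418,185,-2', '423,191,-3', '479,151,58', '441,196,6', '445,202,5']
147 ['419,174,-1', '425,179,-1', '457,160,31', '464,164,34', '468,171,32', '454,195,8']
149 ['451,146,30', '458,150,32', '465,153,35', '469,159,34', '474,165,33', '476,173,30']
151 ['456,141,30', '460,147,29', '470,149,34', '472,156,31', '479,160,33', '483,166,32']
153 ['464,134,33', '466,142,29', '472,146,30', '478,151,32', '483,156,31', '488,162,31']
155 ['467,131,30', '475,134,34', '479,140,33', '482,147,30', '487,153,30', '492,158,29']
```

Depth from both cameras puts the fingertips at about z = 58 mm over the disc, at x 460–480 and y about 149–165. The state reads TCP z = 27 mm, so the reported z is about 31 mm too low for the real tips. The near-zero force agrees with no contact. I'll trust the cameras and descend under force watch.

```bash
python3 -m jog '[[0,0,5,0,0,0,0],[0,0,5,0,0,0,0],[0,0,5,0,0,0,0],[0,0,0,0,0,0,0]]'
python3 - <<'E'
from h import *
from bench import camera,status
T=np.eye(4);o=status.get_obs();T[:3,:3]=R.from_quat(o["ee_rot"]).as_matrix();T[:3,3]=o["ee_pos"]
for n,(u0,u1,v0,v1) in(("side",(208,222,175,200)),("scene",(302,314,130,156))):
    c=camera(n);P=[]
    for v in range(v0,v1):
        for u in range(u0,u1):
            d=c["depth"][v,u];p=cv2.undistortPoints(np.array([[(u,v)]],float),c["K"],c["distortion"])[0,0]
            w=c["T"][:3,:3]@(np.array([*p,1])*d)+c["T"][:3,3]
            if d>0 and w[2]>.038:P.append(w)
    P=np.array(P);print(n,len(P),"lowest",P[np.argsort(P[:,2])[:4]].round(3).tolist())
c=camera("wrist");cv2.imwrite("pics/w4.png",c["frame"][...,::-1]);np.savez("w4.npz",T=T@c["hand_eye"],K=c["K"],distortion=c["distortion"],frame=c["frame"],depth=c["depth"])
d=c["depth"];pts=[]
print("joints",o["joint_positions"].round(3),o["ee_pos"])
for uv in((60,300),(60,50),(500,50),(600,150)):
    z=d[uv[1],uv[0]];p=cv2.undistortPoints(np.array([[uv]],float),c["K"],c["distortion"])[0,0];print(uv,((T@c["hand_eye"])@[*(np.array([*p,1])*z),1])[:3].round(3))
E
```

```text
t: 5.65
ee_pos: [0.4686, 0.1588, 0.0111]
ee_rot: [0.05, 0.999, -0.0, -0.001]
ft_force: [-0.3, -0.2, -0.5]
finger_gap: 0.0005
side 267 lowest [[0.466, 0.15, 0.043], [0.475, 0.148, 0.043], [0.474, 0.149, 0.043], [0.457, 0.15, 0.043]]
scene 220 lowest [[0.477, 0.152, 0.04], [0.48, 0.163, 0.041], [0.473, 0.149, 0.042], [0.477, 0.158, 0.043]]
joints [-0.529  0.452  0.094  2.125 -0.076  0.57   1.089] [0.4686393  0.15879967 0.0111188 ]
(60, 300) [0.435 0.097 0.136]
(60, 50) [ 0.343  0.012 -0.001]
(500, 50) [ 0.37   0.278 -0.002]
(600, 150) [ 0.438  0.347 -0.002]
```

The tip is now at about 42 mm, consistent with the 31 mm offset. I continue in 1 mm steps.

```bash
python3 -m jog '[[0,0,3,0,0,0,0],[0,0,2,0,0,0,0],[0,0,1,0,0,0,0],[0,0,0,0,0,0,0]]'; python3 -m jog '[[0,0,1,0,0,0,0],[0,0,1,0,0,0,0],[0,0,0,0,0,0,0]]';python3 -m jog '[[0,0,1,0,0,0,0],[0,0,0,0,0,0,0]]'
```

```text
t: 6.2
ee_pos: [0.4692, 0.1591, 0.0059]
ee_rot: [0.05, 0.999, -0.0, -0.0]
ft_force: [-0.5, 0.3, -0.5]
finger_gap: 0.0004
t: 6.5
ee_pos: [0.4693, 0.1591, 0.004]
ee_rot: [0.05, 0.999, -0.0, -0.0]
ft_force: [-0.1, -0.6, -0.6]
finger_gap: 0.0005
t: 6.7
ee_pos: [0.4694, 0.1591, 0.0037]
ee_rot: [0.05, 0.999, 0.0, -0.0]
ft_force: [-3.1, -0.7, 9.9]
finger_gap: 0.0005
```

Contact came at ee z = 3.7 mm and a 1 mm overtravel gave 9.9 N without sinking, so near-left is firm. Next is far-left, 150 mm along tool −x.

```bash
python3 -m jog '[[0,0,-8,0,0,0,0],[0,0,-8,0,0,0,0],[-25,0,0,0,0,0,0],[-25,0,0,0,0,0,0],[-25,0,0,0,0,0,0],[-25,0,0,0,0,0,0],[-25,0,0,0,0,0,0],[-25,0,0,0,0,0,0],[0,0,0,0,0,0,0],[0,0,0,0,0,0,0]]'; python3 -c "
from h import *
delta(PTS['FL']+[0,.0013],.006)"
```

```text
t: 7.7
ee_pos: [0.6185, 0.1439, 0.0191]
ee_rot: [0.051, 0.999, -0.0, -0.0]
ft_force: [-0.9, 0.1, 0.1]
finger_gap: 0.0006
t 7.7 pos [0.6185 0.1439 0.0191] F [-0.9  0.1  0.1] toolx deg 174.2 toolz [-0. -0. -1.] shift mm [ 0.1 -0.6 13.1]
```

```bash
python3 -m jog '[[0,0,7,0,0,0,0],[0,0,6,0,0,0,0],[0,0,1,0,0,0,0],[0,0,1,0,0,0,0],[0,0,0,0,0,0,0]]'; python3 -m jog '[[0,0,1,0,0,0,0],[0,0,0,0,0,0,0]]';python3 -m jog '[[0,0,1,0,0,0,0],[0,0,0,0,0,0,0]]'
```

```text
t: 8.2
ee_pos: [0.618, 0.1441, 0.004]
ee_rot: [0.05, 0.999, -0.0, -0.0]
ft_force: [0.2, -0.6, -0.4]
finger_gap: 0.0004
t: 8.4
ee_pos: [0.6185, 0.1442, 0.0038]
ee_rot: [0.05, 0.999, 0.0, -0.0]
ft_force: [-3.3, -0.7, 7.0]
finger_gap: 0.0006
t: 8.6
ee_pos: [0.6185, 0.1442, 0.0037]
ee_rot: [0.05, 0.999, 0.0, -0.0]
ft_force: [-5.6, -1.4, 15.1]
finger_gap: 0.0008
```

Far-left is firm too (15 N, no sinking). Next is far-right, tool y −170.

```bash
python3 -m jog '[[0,0,-8,0,0,0,0],[0,0,-9,0,0,0,0],[0,-28,0,0,0,0,0],[0,-28,0,0,0,0,0],[0,-28,0,0,0,0,0],[0,-28,0,0,0,0,0],[0,-28,0,0,0,0,0],[0,-28,0,0,0,0,0],[0,-2,0,0,0,0,0],[0,0,0,0,0,0,0]]'; python3 -c "
from h import *
delta(PTS['FR']+[0,.0013],.006)"
```

```text
t: 9.6
ee_pos: [0.6018, -0.0258, 0.0194]
ee_rot: [0.051, 0.999, 0.0, 0.0]
ft_force: [-0.0, 0.3, 0.9]
finger_gap: 0.0004
t 9.6 pos [ 0.6018 -0.0258  0.0194] F [-0.   0.3  0.9] toolx deg 174.1 toolz [ 0.001  0.    -1.   ] shift mm [ 1.4 -0.2 13.4]
```

```bash
python3 -m jog '[[1,0,7,0,0,0,0],[0,0,6,0,0,0,0],[0,0,1,0,0,0,0],[0,0,1,0,0,0,0],[0,0,0,0,0,0,0]]'; python3 -m jog '[[0,0,1,0,0,0,0],[0,0,0,0,0,0,0]]';python3 -m jog '[[0,0,1,0,0,0,0],[0,0,0,0,0,0,0]]'
```

```text
t: 10.1
ee_pos: [0.6004, -0.0241, 0.0039]
ee_rot: [0.05, 0.999, 0.0, -0.0]
ft_force: [0.0, 0.1, -0.2]
finger_gap: 0.0007
t: 10.3
ee_pos: [0.6008, -0.0246, 0.0033]
ee_rot: [0.05, 0.999, 0.0, 0.0]
ft_force: [-0.7, 2.2, 3.3]
finger_gap: 0.0003
t: 10.5
ee_pos: [0.6008, -0.0247, 0.0022]
ee_rot: [0.05, 0.999, 0.0, 0.0]
ft_force: [-0.6, 2.4, 3.7]
finger_gap: 0.0006
```

Far-right gives way at about 3.5 N. I press on to the stop.

```bash
python3 -m jog '[[0,0,1,0,0,0,0],[0,0,1,0,0,0,0],[0,0,0,0,0,0,0]]';python3 -m jog '[[0,0,1,0,0,0,0],[0,0,1,0,0,0,0],[0,0,0,0,0,0,0],[0,0,0,0,0,0,0]]'
```

```text
t: 10.8
ee_pos: [0.6009, -0.0248, 0.0001]
ee_rot: [0.05, 0.999, 0.0, 0.0]
ft_force: [0.3, 1.8, 4.8]
finger_gap: 0.0005
t: 11.2
ee_pos: [0.6011, -0.0248, -0.001]
ee_rot: [0.05, 0.999, 0.0, 0.0]
ft_force: [-2.1, 2.8, 11.1]
finger_gap: 0.0003
```

It sank about 4.8 mm to the stop (11 N), so far-right is the rocking corner. I lift off and move over its tab, at tool x +30, y −61 from the corner.

```bash
python3 -m jog '[[0,0,-5,0,0,0,0],[0,0,-10,0,0,0,0],[0,0,-15,0,0,0,0],[15,-30,0,0,0,0,0],[15,-31,0,0,0,0,0],[0,0,0,0,0,0,0],[0,0,0,0,0,0,0]]'
python3 - <<'E'
from h import *
delta(TAB['FR']+[0,.0013],.01)
from bench import camera
a=camera("side")["frame"][190:310,190:340];b=camera("scene")["frame"][160:280,200:350]
cv2.imwrite("pics/s5.png",np.hstack([cv2.resize(a,(400,320),interpolation=2),cv2.resize(b,(400,320),interpolation=2)])[...,::-1])
E
```

```text
t: 11.9
ee_pos: [0.5643, -0.0839, 0.0288]
ee_rot: [0.051, 0.999, -0.0, 0.0]
ft_force: [-0.3, 0.5, 0.9]
finger_gap: 0.0003
t 11.9 pos [ 0.5643 -0.0839  0.0288] F [-0.3  0.5  0.9] toolx deg 174.1 toolz [ 0. -0. -1.] shift mm [ 0.2  0.6 18.8]
```

View pics/s5.png

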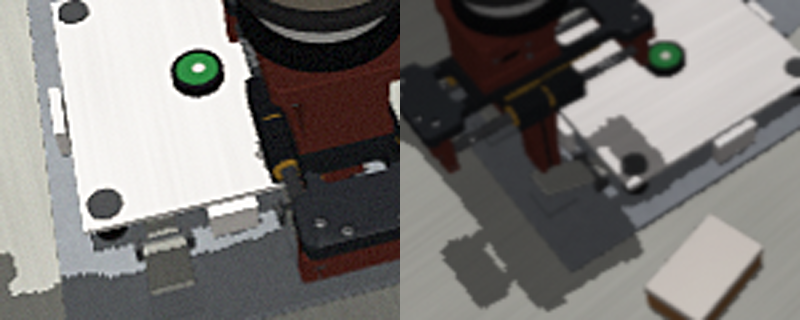

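The crop shows the fingertips just above the far-right tab (scene crop about (540,170), tab (565,180)). I check both against projections and depth before pressing.

Run:
```python
from h import *
from bench import camera,status
c=camera("scene");Ti=np.linalg.inv(c["T"]);o=status.get_obs()["ee_pos"]+[0,0,.0305]
pr=lambda p:cv2.projectPoints(np.array([p]),cv2.Rodrigues(Ti[:3,:3])[0],Ti[:3,3],c["K"],c["distortion"])[0].ravel()
t=pr([*TAB["FR"],.03]);print("tab px",t,"crop",(t-[200,160])*2.667+[400,0]);t=pr(o);print("tip crop",(t-[200,160])*2.667+[400,0])
def w(u,v):
    p=cv2.undistortPoints(np.array([[(u,v)]],float),c["K"],c["distortion"])[0,0]
    return (c["T"][:3,:3]@(np.array([*p,1])*c["depth"][v,u])+c["T"][:3,3])*1e3
rc=np.array([[np.cos(Y),np.sin(Y)],[-np.sin(Y),np.cos(Y)]])
for v in range(218,236,2):
    print(v,["%d,%d,%d"%(*(rc@(w(u,v)[:2]-C*1e3)).round(),w(u,v)[2]) for u in range(245,281,4)])
```

```text
tab px [254.79291633 227.71182674] crop [546.13270785 180.58744191]
tip crop [545.70713383 156.55370428]
218 ['-8,-142,5', '504,-342,686', '56,-150,77', '55,-142,70', '13,-113,4', '27,-111,16', '29,-102,12', '29,-92,3', '53,-96,31']
220 ['-3,-145,6', '2,-137,4', '56,-151,72', '56,-143,65', '19,-117,6', '31,-114,16', '36,-107,15', '37,-98,9', '56,-98,29']
222 ['1,-147,4', '7,-140,5', '56,-152,66', '32,-133,24', '34,-125,21', '37,-117,18', '40,-109,13', '43,-101,11', '48,-94,10']
224 ['6,-150,4', '10,-143,3', '55,-152,58', '37,-136,26', '39,-128,22', '42,-120,18', '47,-113,17', '50,-106,15', '52,-97,10']
226 ['10,-153,4', '15,-146,3', '40,-147,31', '42,-139,26', '45,-131,23', '48,-124,20', '51,-116,17', '54,-108,13', '60,-102,15']
228 ['14,-155,3', '20,-148,3', '45,-150,32', '48,-143,29', '51,-135,26', '54,-127,22', '56,-119,18', '60,-112,17', '61,-103,11']
230 ['20,-158,5', '27,-152,7', '47,-152,29', '54,-146,31', '55,-138,26', '47,-125,6', '49,-117,2', '60,-113,10', '62,-104,5']
232 ['24,-161,3', '33,-156,10', '38,-149,10', '56,-148,28', '49,-136,11', '51,-128,5', '55,-120,3', '61,-114,4', '65,-106,2']
234 ['28,-164,3', '34,-157,5', '43,-152,11', '48,-145,10', '55,-139,12', '58,-131,8', '504,-342,686', '64,-116,3', '71,-110,5']
```

The tab spans plate x 32–58 mm and is about 30 mm high at y = −146. The tip is at x about 46, y about −147, so it is aligned. I press down.

```bash
python3 -m jog '[[0,0,10,0,0,0,0],[0,0,10,0,0,0,0],[0,0,5,0,0,0,0],[0,0,2,0,0,0,0],[0,0,2,0,0,0,0],[0,0,2,0,0,0,0],[0,0,0,0,0,0,0]]'; python3 -m jog '[[0,0,2,0,0,0,0],[0,0,2,0,0,0,0],[0,0,2,0,0,0,0],[0,0,2,0,0,0,0],[0,0,0,0,0,0,0]]'; python3 -m jog '[[0,0,1.5,0,0,0,0],[0,0,1.5,0,0,0,0],[0,0,0,0,0,0,0]]'
```

```text
t: 12.75
ee_pos: [0.5641, -0.0834, -0.0031]
ee_rot: [0.051, 0.999, -0.0, -0.0]
ft_force: [0.2, -0.9, 0.4]
finger_gap: 0.0001
t: 13.25
ee_pos: [0.5646, -0.0838, -0.011]
ee_rot: [0.051, 0.999, -0.0, 0.0]
ft_force: [-0.3, -2.1, 2.6]
finger_gap: 0.0006
t: 13.55
ee_pos: [0.5648, -0.0835, -0.0139]
ee_rot: [0.051, 0.999, -0.0, 0.0]
ft_force: [-0.6, -3.0, 3.4]
finger_gap: 0.0005
```

```bash
python3 -m jog '[[0,0,1,0,0,0,0],[0,0,1,0,0,0,0],[0,0,0,0,0,0,0]]'; python3 -m jog '[[0,0,1,0,0,0,0],[0,0,0,0,0,0,0]]'
python3 - <<'E'
from h import *
from bench import camera
c=camera("scene");np.savez("scene6.npz",**c)
a=camera("side")["frame"][190:310,190:340];b=c["frame"][160:280,200:350]
cv2.imwrite("pics/s6.png",np.hstack([cv2.resize(a,(400,320),interpolation=2),cv2.resize(b,(400,320),interpolation=2)])[...,::-1])
def w(u,v):
    p=cv2.undistortPoints(np.array([[(u,v)]],float),c["K"],c["distortion"])[0,0]
    return (c["T"][:3,:3]@(np.array([*p,1])*c["depth"][v,u])+c["T"][:3,3])*1e3
rc=np.array([[np.cos(Y),np.sin(Y)],[-np.sin(Y),np.cos(Y)]])
for v in range(222,240,2):
    print(v,["%d,%d,%d"%(*(rc@(w(u,v)[:2]-C*1e3)).round(),w(u,v)[2]) for u in range(245,281,4)])
E
```

```text
t: 13.85
ee_pos: [0.5648, -0.0834, -0.0151]
ee_rot: [0.051, 0.999, -0.0, 0.0]
ft_force: [-2.2, -3.9, 12.1]
finger_gap: 0.0003
t: 14.05
ee_pos: [0.565, -0.0835, -0.0154]
ee_rot: [0.051, 0.999, -0.0, 0.0]
ft_force: [-5.0, -2.4, 18.4]
finger_gap: 0.0006
222 ['2,-147,5', '78,-169,103', '55,-152,64', '55,-143,57', '22,-119,4', '34,-115,12', '42,-110,17', '44,-102,12', '49,-95,12']
224 ['6,-150,5', '42,-155,46', '56,-153,59', '55,-144,51', '34,-126,14', '38,-118,13', '45,-112,14', '52,-106,17', '49,-96,5']
226 ['10,-153,4', '37,-154,34', '57,-154,54', '57,-146,48', '37,-128,12', '43,-121,13', '51,-116,17', '54,-108,13', '62,-103,18']
228 ['15,-156,5', '34,-154,23', '58,-155,50', '54,-145,38', '43,-131,14', '48,-125,14', '53,-118,14', '62,-113,19', '61,-103,10']
230 ['20,-158,4', '24,-151,2', '53,-154,37', '55,-146,32', '55,-138,25', '52,-127,13', '53,-118,7', '62,-114,12', '63,-105,5']
232 ['24,-161,4', '33,-156,10', '50,-154,26', '55,-147,27', '56,-139,20', '55,-130,12', '55,-120,4', '61,-114,4', '67,-108,6']
234 ['29,-164,5', '34,-157,5', '49,-154,19', '57,-149,23', '56,-140,13', '58,-132,9', '60,-124,5', '64,-116,3', '71,-110,5']
236 ['34,-167,6', '39,-160,5', '50,-156,13', '56,-150,15', '59,-142,12', '59,-133,4', '64,-126,3', '69,-119,4', '74,-113,3']
238 ['34,-168,0', '43,-163,5', '49,-156,6', '58,-151,11', '60,-143,6', '64,-136,6', '69,-129,4', '75,-123,5', '79,-116,4']
```

View pics/s6.png

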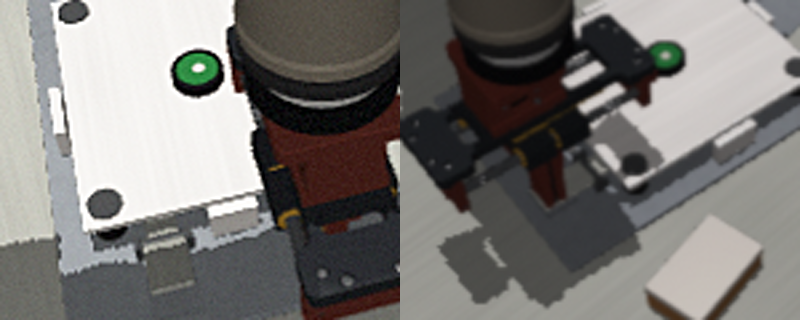

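The tab reached its stop: 18 N with the tip at z about 15 mm, and the tab surface reads 12–14 mm. I lift off, move clear and check.

```bash
python3 -m jog '[[0,0,-5,0,0,0,0],[0,0,-10,0,0,0,0],[0,0,-20,0,0,0,0],[0,0,-25,0,0,0,0],[0,0,-25,0,0,0,0],[0,-20,-20,0,0,0,0],[0,-30,-20,0,0,0,0],[0,-30,-20,0,0,0,0],[0,-30,0,0,0,0,0],[0,-30,0,0,0,0,0]]'; python3 -m jog '[[0,-30,0,0,0,0,0],[0,-30,0,0,0,0,0],[0,-30,0,0,0,0,0],[0,0,0,0,0,0,0],[0,0,0,0,0,0,0]]'
python3 - <<'E'
from h import *
from bench import camera
ims=[]
rc=np.array([[np.cos(Y),-np.sin(Y)],[np.sin(Y),np.cos(Y)]])
for n in("scene","side"):
    c=camera(n);Ti=np.linalg.inv(c["T"])
    v,u=np.mgrid[0:400,0:640];p=cv2.undistortPoints(np.stack([u,v],-1).reshape(-1,1,2).astype(float),c["K"],c["distortion"])[:,0]
    d=c["depth"].ravel();W=(np.c_[p,np.ones(len(p))]*d[:,None])@c["T"][:3,:3].T+c["T"][:3,3]
    W=W[d>0];q=np.c_[(W[:,:2]-C)@rc,W[:,2]]*1e3
    for k,(x,y) in dict(NL=(-45,146),FL=(45,146),FR=(45,-146),NR=(-45,-146)).items():
        s=q[(abs(q[:,0]-x)<9)&(abs(q[:,1]-y)<5)];print(n,"tab",k,len(s),np.median(s[:,2]).round(1) if len(s) else "")
    s=q[(abs(q[:,0])<85)&(abs(q[:,1])<95)&(np.hypot(q[:,0],q[:,1])>35)&(q[:,2]<45)&(q[:,2]>20)];A=np.c_[s[:,:2],np.ones(len(s))];print(n,"plate fit slope",np.linalg.lstsq(A,s[:,2],rcond=None)[0].round(4))
    px={"scene":[(309,150),(349,185),(287,221),(250,181)],"side":[(217,194),(293,179),(317,245),(229,267)]}[n]
    for uv in px:
        try:print(uv,blob(c,uv)[0].round(1))
        except Exception as e:print(uv,"hidden")
    ims.append(cv2.resize(c["frame"][110:300,180:420],(400,317)))
cv2.imwrite("pics/s7.png",np.hstack(ims)[...,::-1])
E
```

```text
t: 15.15
ee_pos: [0.551, -0.2223, 0.1292]
ee_rot: [0.05, 0.999, 0.0, 0.001]
ft_force: [-0.2, -0.6, 0.1]
finger_gap: 0.0005
t: 15.65
ee_pos: [0.5413, -0.3112, 0.1279]
ee_rot: [0.051, 0.999, 0.0, -0.0]
ft_force: [-0.1, 0.1, 0.0]
finger_gap: 0.0002
scene tab NL 34 29.4
scene tab FL 32 30.2
scene tab FR 32 14.2
scene tab NR 45 13.0
scene plate fit slope [ 4.00000e-04 -4.00000e-04  3.10457e+01]
(309, 150) [308.7 149.6]
(349, 185) [348.6 184.9]
(287, 221) [287.2 221.5]
(250, 181) [249.6 180.5]
side tab NL 39 31.1
side tab FL 0 
side tab FR 57 14.6
side tab NR 120 12.9
side plate fit slope [-3.00000e-04 -1.00000e-04  3.15321e+01]
(217, 194) [216.8 194.4]
(293, 179) hidden
(317, 245) [316.6 241.8]
(229, 267) [228.2 270.5]
```

View pics/s7.png

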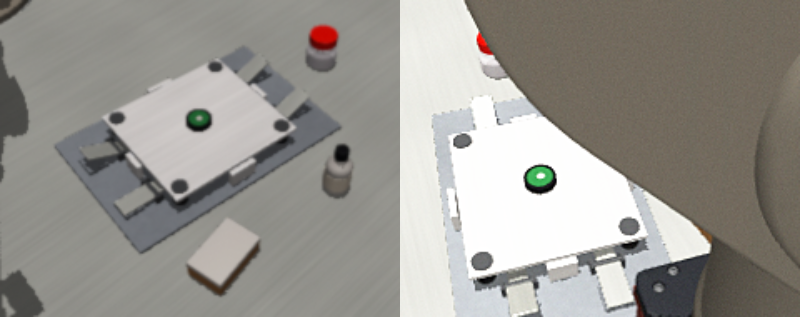

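Far-right tab reads 14 mm (flat), but near-right reads 13 mm, where it should be up. I compare it with the frames from the start and from just before and after the press.

Run:
```python
from h import *
from bench import camera
rc=np.array([[np.cos(Y),-np.sin(Y)],[np.sin(Y),np.cos(Y)]])
cs={"scene0":np.load("scene0.npz"),"side0":np.load("side0.npz"),"scene3":np.load("scene3.npz"),"scene6":np.load("scene6.npz"),"sceneN":camera("scene"),"sideN":camera("side")}
for n,c in cs.items():
    v,u=np.mgrid[0:400,0:640];p=cv2.undistortPoints(np.stack([u,v],-1).reshape(-1,1,2).astype(float),c["K"],c["distortion"])[:,0]
    d=c["depth"].ravel();W=(np.c_[p,np.ones(len(p))]*d[:,None])@c["T"][:3,:3].T+c["T"][:3,3]
    W=W[d>0];q=np.c_[(W[:,:2]-C)@rc,W[:,2]]*1e3
    print(n)
    for k,(sx,sy) in dict(NL=(-1,1),FL=(1,1),FR=(1,-1),NR=(-1,-1)).items():
        print("  ",k,[(o,len(s),np.median(s[:,2]).round(0)) for o in(118,126,134,142,150,156) for s in [q[(abs(q[:,0]-sx*45)<9)&(abs(q[:,1]-sy*o)<4)&(q[:,2]<60)]] if len(s)])
```

```text
scene0
   NL [(118, 21, np.float64(18.0)), (126, 25, np.float64(21.0)), (134, 25, np.float64(25.0)), (142, 29, np.float64(29.0)), (150, 25, np.float64(31.0)), (156, 13, np.float64(12.0))]
   FL [(118, 23, np.float64(18.0)), (126, 33, np.float64(22.0)), (134, 26, np.float64(24.0)), (142, 31, np.float64(28.0)), (150, 29, np.float64(31.0)), (156, 12, np.float64(22.0))]
   FR [(118, 31, np.float64(18.0)), (126, 31, np.float64(21.0)), (134, 37, np.float64(24.0)), (142, 37, np.float64(27.0)), (150, 48, np.float64(12.0)), (156, 35, np.float64(8.0))]
   NR [(118, 28, np.float64(18.0)), (126, 28, np.float64(22.0)), (134, 33, np.float64(26.0)), (142, 36, np.float64(29.0)), (150, 40, np.float64(13.0)), (156, 27, np.float64(8.0))]
side0
   NL [(118, 31, np.float64(20.0)), (126, 33, np.float64(22.0)), (134, 31, np.float64(26.0)), (142, 38, np.float64(29.0)), (150, 35, np.float64(33.0)), (156, 10, np.float64(34.0))]
   FL [(118, 30, np.float64(19.0)), (126, 26, np.float64(22.0)), (134, 34, np.float64(25.0)), (142, 32, np.float64(28.0)), (150, 28, np.float64(31.0)), (156, 12, np.float64(33.0))]
   
[... 2256 characters left out ...]
126, 29, np.float64(23.0)), (134, 27, np.float64(25.0)), (142, 37, np.float64(29.0)), (150, 36, np.float64(22.0)), (156, 27, np.float64(8.0))]
sideN
   NL [(118, 31, np.float64(19.0)), (126, 33, np.float64(23.0)), (134, 36, np.float64(26.0)), (142, 33, np.float64(29.0)), (150, 37, np.float64(33.0)), (156, 11, np.float64(34.0))]
   FL []
   FR [(118, 45, np.float64(15.0)), (126, 44, np.float64(15.0)), (134, 50, np.float64(15.0)), (142, 46, np.float64(15.0)), (150, 51, np.float64(15.0)), (156, 82, np.float64(11.0))]
   NR [(118, 35, np.float64(20.0)), (126, 35, np.float64(23.0)), (134, 39, np.float64(27.0)), (142, 78, np.float64(21.0)), (150, 94, np.float64(13.0)), (156, 81, np.float64(10.0))]
```

The near-right tab is unchanged: its profile rises from 19 to 29 mm as at the start, so the 13 mm reading was its end face. Far-right is flat along its length at 14–15 mm. I hand in.

```bash
python3 -c "
from bench import workorder,status
print(workorder.hand_in());print(status.get_obs()['t'])"
```

```text
the job is handed in; nothing more can be done
None
the job is handed in; nothing more can be done
```

The far-right corner is the one that rocks. I pressed its shim tab flat, left the other three up, and handed the job in at about 16 s of the 51 s allowed; no verdict was reported.

- **Corners:** near-left and far-left stood firm at 10 N and 15 N. Far-right gave way at about 3.5 N and sank about 4.8 mm to its stop. I did not press near-right, because the rocking corner was already found.
- **Tab:** I pressed the far-right tab to its stop at 18 N, then moved the arm well clear.
- **Last checks:** the far-right tab measures 14–15 mm high along its whole length, and the other three still slant up to about 29 mm or more, as at the start. The plate is level within 0.001 rad, and in the scene view its discs are within 0.1 px of where they began. I only looked at the bottle, box and jar in the scene picture, where they appear untouched. I did not press far-right again after the shim went in.
- **Disagreements:**
  - The real fingertips sat about 30 mm higher than the reported TCP. Both cameras and the point of first contact agreed on this, so I worked from the cameras and the force.
  - One height reading made the near-right tab look flat at 13 mm. It came from the tab's end face, and its profile matched the first pictures.
  - In the side view two disc positions differed by about 3 px from the start. I did not follow this up, because the scene view showed no change.

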